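# Stir the walnuts and put the spoon home on its rest

## Robot

A 7-joint arm with a two-finger parallel gripper is mounted at the origin on the work surface. World frame = base frame: x ahead of the robot, y to its left, z up, the work surface at z = 0. Lengths are in mm, angles in rad, forces in N, time in s.
With the tool pointing down it reaches from about 400 to 875 mm from the base axis. Payload 19.3 kg.
Tool frame: the origin (TCP) lies at the very end of the fingers, on their centre line; the grasp point (between the pads) lies 19 mm behind it (grip_point_offset is the z of the grasp point in the tool frame, in mm); z points along the fingers, x is the direction in which the jaws open and shut, and the axes are right-handed (so a half turn about z gives the same grasp; the last joint's range is limited). The gripper opens to 85 mm and grips with 20 to 120 N. Pads are 22 mm wide; open, the fingers measure 114 mm over their backs; the gripper's body (76 mm by 85 mm) begins 54 mm behind the grasp point. The pads swing forward as they close: fully open they stand 13 mm farther back than shut.
Start: joints at [1.032, 0.521, -0.036, 1.599, 0.021, 1.021, -0.113], TCP at [282.357, -557.574, 231.291] pointing down, gripper open.
Joint ranges: [-2.91, 2.91], [-0.3, 2.13], [-1.5, 1.42], [0.17, 2.43], [-1.26, 4.41], [0.16, 1.93], [-2.52, 2.52]. Speed limits (rad/s): [1.89, 1.89, 2.39, 2.39, 3.01, 3.01, 3.01].

## Interface

Orientations are given as a 3x3 rotation matrix whose columns are the frame's x, y, z axes.
In Python, from workcell import movep, movel, goto_joints, open_gripper, clamp, wait, inverse_kinematics, read_state, camera, PlanningError, finish_job, grip_point_offset gives the robot as it stands. Calls block until the motion is done:
- movep(position, orientation): joint-space move of the TCP to a pose.
- movel(position, frame=None, max_speed=150, guard=None): straight line of the TCP; frame=None keeps the orientation; max_speed is the mean speed in mm/s. With guard (N) it stops when the force on the tool has changed by that much, and returns True; else False.
- goto_joints(angles): joint-space move.
- open_gripper() and clamp(): open the fingers fully, or close them until they stop; the grip force is fixed at half the most.
- wait(seconds).
- inverse_kinematics(position, orientation): joint angles nearest the present ones, or None.
- read_state(): the state.
- camera(name): name is "scene" or "top" or "wrist"; returns a dict with "image" (420x560x3 uint8, blue, green, red), "range_z" (420x560 float32, mm along the optical axis (not along the pixel's ray), 0 where there is no reading), "fx", "fy", "cx", "cy" (pixels), "dist_coeffs" ([k1, k2, p1, p2, k3] as OpenCV has them; the pictures are not rectified), "cam_to_world" (4x4, takes a point from camera to world coordinates). Camera axes: x right, y up, looking along -z (the intrinsics and any distortion apply to the point x, -y, -z); pixel columns grow to the right and rows downward; lengths in mm; the calibration is good to about 2 mm. A picture is of the moment at which its call begins.
A pose or a line that the arm cannot do raises PlanningError and nothing moves.
- finish_job(): hands the job in, once; it reports no verdict.
The state is a dict: "time": time; "qpos": joint angles; "qvel": joint speeds; "joint_efforts": joint torques, N m; "eef_pos": TCP position; "tool_rot": TCP orientation; "ft_force": force on the tool from outside, world axes, zero at the start; "torque": the same for the moment, N m; "finger_gap": finger opening in mm.
Only numpy, scipy, OpenCV 4.12 (cv2) and the standard library are available. Lean on these libraries where they do the work, as an engineer would, in place of code of your own. Each camera call takes 0.05 s, during which the arm holds its last target. There are 200 camera calls.

## Task

With the wooden spoon held in the gripper, stir the walnuts in the pan until every one of them has been pushed a couple of centimetres from where it lay, keeping them all in the pan. Then lay the spoon on its spoon rest keeping hold of it until its cross bar is down in the fork's cross gap, and leave it fully home: level on both cradles, its head beyond the fork. Do not touch the walnuts with the fingers, and leave the other things on the counter where they are.

Things in the scene. Friction and masses are not known exactly. Their poses are not given: they have to be found in the camera images.
- spoon: Wooden stirring spoon lying on the counter, about 90 g. Handle 14 mm wide, 18 mm tall, along its x from -180 to +45 mm; flat oval head at +x, 50 mm wide, 12 mm thick, from 39 to 113 mm. A square cross bar (8 mm along x, 46 mm wide, 18 mm tall) crosses the handle at x = 0. Origin: underside, below the cross bar's middle; underside all flush; z up.
- spoon_grip (a point): middle of the handle's height (9 mm above the underside), 80 mm behind the cross bar, a good place to grip; the centre of mass is near the cross bar. A firm grip (100 N or more) holds the spoon while stirring, but the head may slip or tilt in it.
- spoon_tip (a point): underside of the head's front end, 113 mm ahead of the cross bar
- rest: Spoon rest, fixed: steel tray 210 (x) by 100 by 6 mm carrying two dark wooden cradles, tail cradle at -x, fork cradle at +x. Origin: centre of the tray's underside on the counter. The spoon lies on it along x, head beyond the fork at +x, handle level on both cradle floors, 30 mm above the counter.
- rest_tail (a point): middle of the tail cradle's floor, 83 mm behind the rest's origin. The cradle is 14 mm long in x and 62 mm wide; two cheeks 24 mm apart rise 16 mm above its floor. The handle lies between them.
- rest_mid (a point): floor level on the centre line, 57 mm ahead of the rest's origin: middle setting of the fork cradle (57 mm long, cheeks as the tail's, parted half way by a 13 mm cross gap for the spoon's cross bar). The fork is clamped up to 12 mm either way along x from here, NOT reported: find the gap by feel or sight. A bar lying on the cheeks, not in the gap, keeps the spoon 16 mm too high.
- pan: Steel pan with two loop handles (at its +x and -x sides, 160 mm from the centre, 54 mm high) standing on a cork trivet, fixed. Rim 260 mm across at 58 mm above the counter; sides slope in to a flat floor about 218 mm across. Origin: centre of its underside on the counter
- pan_floor (a point): centre of the pan's inner floor, 13 mm above the counter
- nut0: one of five loose walnuts in the pan, 34 mm across, 33 mm tall, 14 g. Origin: its centre
- nut1: one of five loose walnuts in the pan, 34 mm across, 33 mm tall, 14 g. Origin: its centre
- nut2: one of five loose walnuts in the pan, 34 mm across, 33 mm tall, 14 g. Origin: its centre
- nut3: one of five loose walnuts in the pan, 34 mm across, 33 mm tall, 14 g. Origin: its centre
- nut4: one of five loose walnuts in the pan, 34 mm across, 33 mm tall, 14 g. Origin: its centre
- timer: bystander, loose: white kitchen timer with a steel grip bar, 50 mm across, 40 mm tall. Origin: underside
- ramekin: bystander, loose: small white ramekin, 52 mm across, 35 mm tall. Origin: underside
- salt: bystander, loose: glass salt jar, 40 mm across, 75 mm tall. Origin: underside
- mill: bystander, loose: dark wooden pepper mill, 52 mm across, 130 mm tall. Origin: underside
- mug: bystander, loose: white mug, 80 mm across, 90 mm tall. Origin: underside
- jar: bystander, loose: labelled glass jar, 76 mm across, 110 mm tall. Origin: underside

How it is judged (in metres and radians):
On the way, in this order (a step that is already met when the one before it is completed fails the run):
1. the spoon, held in the gripper with its head down in the pan, has stirred the walnuts: each is now at least 15 mm from where it started (distance of each of nut0, nut1, nut2, nut3, nut4 from where it was at the start of the episode above 0.015 m and horizontal distance between spoon_tip and pan below 0.115 m and z of spoon_tip in the frame of pan below 0.045 m and contact force between the fingers and spoon above 1 N), for 0.1 s.
2. the cross bar is down in the fork's gap while the spoon is still held (x of spoon in the frame of rest_mid between -0.018 and 0.018 m and y of spoon in the frame of rest_mid between -0.009 and 0.009 m and z of spoon in the frame of rest_mid between -0.005 and 0.008 m and x of spoon_tip in the frame of rest_mid between 0.085 and 0.14 m and contact force between the fingers and spoon above 0.5 N), for 0.1 s.
At the end, for the whole second after the job is handed in: The spoon lies still on the rest: its origin at the cradle floor's height within 5 mm and within 18 mm of rest_mid along the rest's x and 9 mm across, its head to the rest's +x, level and in line with the rest within 0.09 rad (so the cross bar is down in the gap). All five walnuts are in the pan (x of spoon in the frame of rest_mid between -0.018 and 0.018 m and y of spoon in the frame of rest_mid between -0.009 and 0.009 m and z of spoon in the frame of rest_mid between -0.005 and 0.005 m and x of spoon_tip in the frame of rest_mid between 0.085 and 0.14 m and angle between the x axis of spoon and the x axis of rest, either way round below 0.09 rad and angle between spoon's own z axis and vertical below 0.09 rad and linear speed of spoon below 0.02 m/s and horizontal distance between each of nut0, nut1, nut2, nut3, nut4 and pan below 0.115 m and z of each of nut0, nut1, nut2, nut3, nut4 in the frame of pan below 0.075 m); the robot touches nothing.
It fails at once if a bystander is shifted by more than 30 mm (distance of any of timer, ramekin, salt, mill, mug, jar from where it was at the start of the episode above 0.03 m).
It fails at once if the fingers touch a walnut (contact force between the fingers and nut0 above 0.3 N or contact force between the fingers and nut1 above 0.3 N or contact force between the fingers and nut2 above 0.3 N or contact force between the fingers and nut3 above 0.3 N or contact force between the fingers and nut4 above 0.3 N).
It also fails if it takes over 72 s, if anything falls off the work surface, if the arm or the gripper's body presses on something with over 40 N, if the wrist force passes 120 N, or if a joint passes its speed limit or range.

## Working session

There is one attempt and no reset: what is moved stays moved. The work goes in short steps, each a Python script; the robot and the scene stay as the last script left them, time stands still between calls to the robot, and variables do not carry over. Pictures are saved under pics/ and viewed, about 8 in all and at most 12, crops included, and the job is handed in when it is done.

```bash
mkdir -p pics; ls; cat > h.py <<'E'
import numpy as np, cv2
from workcell import *
def cloud(c):
    h,w=c["range_z"].shape
    u,v=np.meshgrid(np.arange(w),np.arange(h))
    K=np.array([[c["fx"],0,c["cx"]],[0,c["fy"],c["cy"]],[0,0,1]])
    n=cv2.undistortPoints(np.stack([u,v],-1).reshape(-1,1,2).astype(float),K,np.array(c["dist_coeffs"],float)).reshape(h,w,2)
    z=c["range_z"].astype(float)
    P=np.stack([n[...,0]*z,-n[...,1]*z,-z,np.ones_like(z)],-1)@np.array(c["cam_to_world"]).T
    P=P[...,:3]; P[z==0]=np.nan
    return P
def snap(name,f):
    c=camera(name); cv2.imwrite(f"pics/{f}.png",c["image"]); P=cloud(c); np.save(f"pics/{f}.npy",P); return c,P
def R(yaw): # tool down, jaw axis x at yaw
    c,s=np.cos(yaw),np.sin(yaw)
    return np.array([[c,s,0],[s,-c,0],[0,0,-1.]])
E
python3 - <<'E'
from h import *
snap("top","top0"); snap("scene","scene0")
s=read_state(); print(s["time"],s["tool_rot"],s["finger_gap"],s["ft_force"],grip_point_offset)
E
```

```text
pics
0.1 [[ 4.51777678e-01 -8.92130407e-01 -5.16212519e-04]
 [-8.92130046e-01 -4.51777963e-01  8.08391824e-04]
 [-9.54404367e-04  9.53153165e-05 -9.99999540e-01]] 85.56022454921298 [ 0.49258932 -0.07105682  0.1464866 ] -18.700000000000003
```

View pics/top0.png

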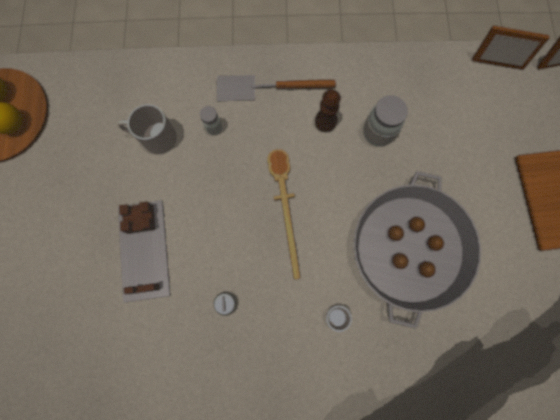

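View pics/scene0.png

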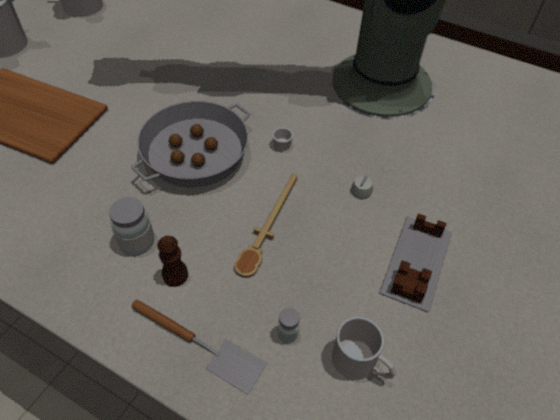

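The top view shows the pan centre at about (417,246), with nuts at (417,224), (396,233), (435,242), (400,261) and (427,269). The spoon runs from its tail (296,276) through the bar (284,197) to its head (278,160). The rest has its fork at (138,218) and tail cradle at (142,288). In the scene view, nothing stands between the spoon and the pan except the ramekin near the tail.

```bash
python3 - <<'E'
from h import *
P=np.load("pics/top0.npy"); im=cv2.imread("pics/top0.png")
def w(u,v,r=1): return np.nanmedian(P[v-r:v+r+1,u-r:u+r+1].reshape(-1,3),0).round(0)
for n,u,v in [("table",200,200),("n0",417,224),("n1",396,233),("n2",435,242),("n3",400,261),("n4",427,269),("panfloor",417,246),("tail",296,276),("grip",289,228),("bar",284,197),("head",278,160),("barL",276,197),("barR",293,197),("ramekin",338,317),("timer",224,303),("mug",150,125),("salt",209,117),("mill",326,120),("jar",387,115),("rest tailL",126,289),("rest tailR",158,287),("tray TL",121,204),("tray TR",162,202),("tray BL",124,300),("tray BR",168,295),("loop1",426,180),("loop2",403,318)]:
    print(n,w(u,v))
# rim
m=(P[...,2]>50)&(P[...,2]<66); ys,xs=np.where(m); k=(xs>345)&(xs<490)&(ys>175)&(ys<320)
q=P[ys[k],xs[k]][:,:2].astype(np.float32); (c,r)=cv2.minEnclosingCircle(q); print("rim",k.sum(),c,r, cv2.fitEllipse(q))
# rest wood, spoon
b=P[195:305,105:180].reshape(-1,3); wd=b[(b[:,2]>20)&(b[:,2]<60)]
mean=wd[:,:2].mean(0); print(len(wd),mean, cv2.minAreaRect(wd[:,:2].astype(np.float32)))
tr=b[(b[:,2]>3)]; print("tray",cv2.minAreaRect(tr[:,:2].astype(np.float32)))
hsv=cv2.cvtColor(im,cv2.COLOR_BGR2HSV); s=(hsv[...,1]>90); s[:, :260]=0; s[:,310:]=0; s[:140]=0; s[290:]=0
q=P[s]; 
q=q[q[:,2]>6]
print("spoon",len(q),cv2.minAreaRect(q[:,:2].astype(np.float32)),cv2.fitLine(q[:,:2].astype(np.float32),cv2.DIST_HUBER,0,.01,.01).ravel(),np.median(q[:,2]))
cr=np.hstack([cv2.resize(im[190:310,100:190],None,fx=4.5,fy=4.5,interpolation=3)[:540],cv2.resize(im[145:285,255:320],None,fx=3.85,fy=3.85,interpolation=3)[:539].copy().__class__((540,250,3),np.uint8)*0]) if 0 else cv2.resize(im[190:310,100:190],None,fx=4.5,fy=4.5,interpolation=3)
cv2.imwrite("pics/rest.png",cr)
E
```

```text
table [608. 174.  -1.]
n0 [ 533. -287.   44.]
n1 [ 516. -241.   45.]
n2 [ 495. -321.   44.]
n3 [ 458. -245.   46.]
n4 [ 440. -299.   44.]
panfloor [ 491. -294.   13.]
tail [435. -33.  18.]
grip [537. -22.  17.]
bar [605. -13.  18.]
head [691.  -2.  13.]
barL [605.   5.  18.]
barR [607. -33.   6.]
ramekin [ 349. -118.    5.]
timer [384. 113.  38.]
mug [786. 291.   9.]
salt [769. 142.  74.]
mill [ 768. -109.   47.]
jar [ 746. -225.  109.]
rest tailL [416. 310.  45.]
rest tailR [419. 255.  14.]
tray TL [592. 331.  45.]
tray TR [604. 257.   4.]
tray BL [394. 329.   6.]
tray BR [402. 237.   5.]
loop1 [ 640. -333.   -1.]
loop2 [ 342. -255.    0.]
rim 1536 (489.5217590332031, -275.366943359375) 157.7855224609375 ((487.06671142578125, -278.51239013671875), (247.70370483398438, 266.433349609375), 71.93067932128906)
1150 [533.42311192 296.70955082] ((503.0342712402344, 294.4691162109375), (187.23974609375, 62.076148986816406), 6.888621807098389)
tray ((503.11761474609375, 296.6500244140625), (243.0171356201172, 155.6116180419922), 1.5318156480789185)
spoon 1201 ((573.4965209960938, -14.675254821777344), (288.4869689941406, 46.19916915893555), 6.21814489364624) [ 9.9201638e-01  1.2610932e-01  5.7819293e+02 -1.5955034e+01] 15.84771501958403
```

View pics/rest.png

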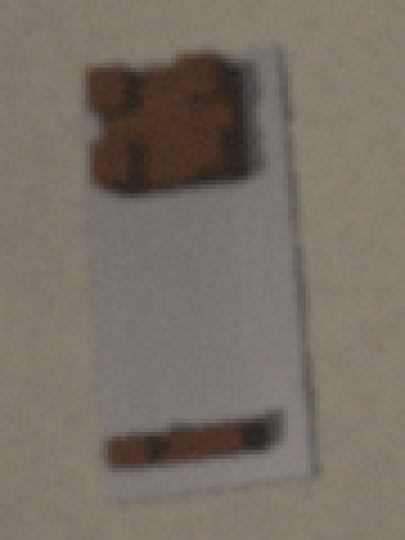

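The enlarged crop shows the fork's cross notch at about (110–215, 110) and the tail cradle at y≈440. I'll check reachability for a tilted stir, then move above the spoon and use the wrist camera for the closer look.

```bash
cat >> h.py <<'E'
def S(psi,th): # spoon axes, heading psi, head-down pitch th
    c,s=np.cos(psi),np.sin(psi); ct,st=np.cos(th),np.sin(th)
    x=np.array([c*ct,s*ct,-st]); y=np.array([-s,c,0]); return np.stack([x,y,np.cross(x,y)],1)
def T(S_): return np.stack([-S_[:,1],-S_[:,0],-S_[:,2]],1)
def pose(p,S_,g,at=(113,0,0)): # TCP pose putting spoon point `at` at p; g = TCP in spoon frame
    return list(np.array(p,float)+S_@(np.array(g,float)-np.array(at,float))), T(S_)
E
python3 - <<'E'
from h import *
C=np.array([488,-279])
for th in (45,52,60):
  for ps in (-40,-25,-13,0,20):
    ok=[]
    for dx,dy in [(0,0),(60,0),(-40,0),(0,60),(0,-60)]:
      for z in (20,120):
        p,t=pose([C[0]+dx,C[1]+dy,z],S(np.radians(ps),np.radians(th)),(-80,0,2)); q=inverse_kinematics(p,t); ok.append(q is not None)
    print(th,ps,sum(ok),None if q is None else np.round(q,2))
Sp=S(.12,0)
p,t=pose([527,-22,250],Sp,(-80,0,0),(-80,0,0))
movep(p,t); snap("wrist","w1"); print(read_state()["time"])
P=np.load("pics/w1.npy");print(P[210,280],P[100,280],P[210,400])
E
```

```text
45 -40 10 [ 0.4   0.71  0.23  1.48 -0.2   1.76 -1.59]
45 -25 10 [ 0.37  0.71  0.21  1.48 -0.03  1.74 -1.42]
45 -13 10 [ 0.35  0.7   0.19  1.5   0.1   1.71 -1.28]
45 0 10 [ 0.32  0.68  0.18  1.52  0.24  1.65 -1.13]
45 20 10 [ 0.28  0.65  0.19  1.59  0.43  1.51 -0.92]
52 -40 10 [ 0.4   0.8   0.25  1.35 -0.22  1.93 -1.57]
52 -25 9 [ 0.37  0.8   0.23  1.35 -0.03  1.91 -1.4 ]
52 -13 10 [ 0.33  0.78  0.21  1.37  0.11  1.87 -1.26]
52 0 10 [ 0.3   0.76  0.2   1.41  0.26  1.8  -1.12]
52 20 10 [ 0.23  0.72  0.19  1.51  0.46  1.64 -0.94]
60 -40 3 None
60 -25 3 None
60 -13 5 None
60 0 9 [ 0.09  0.93  0.59  1.3   0.13  1.9  -0.89]
60 20 10 [ 0.19  0.8   0.2   1.41  0.5   1.78 -0.94]
2.2667
[483.9397073  -30.5987653   18.60266659] [614.5209685  -14.98804424  19.63143055] [ 500.45647945 -184.2500607    13.53690385]
```

View pics/w1.png

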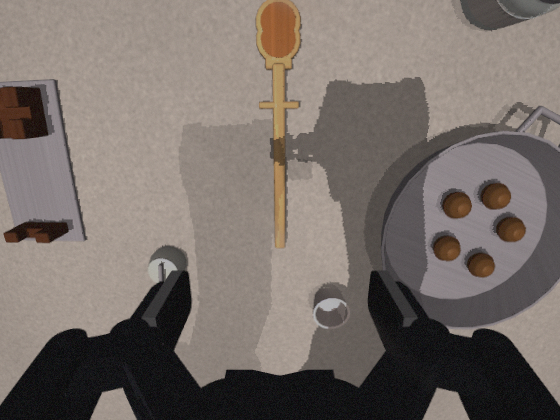

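The wrist view shows the spoon's bar at (279,105) and its tail at (280,247). The nuts and pan are visible at right, and the rest's left part is cropped. I'll fit the handle, pick up the spoon and lift it.

```bash
python3 - <<'E'
from h import *
P=np.load("pics/w1.npy"); A=P[60:250,255:305].reshape(-1,3)
B=A[(A[:,2]>13)&(A[:,2]<26)]
L=cv2.fitLine(B[:,:2].astype(np.float32),cv2.DIST_HUBER,0,.01,.01).ravel(); psi=np.arctan2(L[1],L[0]); psi=(psi+np.pi/2)%np.pi-np.pi/2
d=np.array([np.cos(psi),np.sin(psi)]); n=np.array([-d[1],d[0]])
s=(B[:,:2]-L[2:])@d; t=(B[:,:2]-L[2:])@n
k=abs(t)>11; k&=abs(t)<24; bs=s[k]; bs=bs[abs(bs-np.median(bs))<8]
tail=L[2:]+d*s.min(); bar=L[2:]+d*np.mean(bs)
print("psi",psi,"bar",bar,"tail",tail,"bar from tail",np.mean(bs)-s.min(),np.median(A[:,2]),np.median(B[:,2]))
for u,v in [(457,205),(496,196),(511,229),(447,248),(481,265)]: print(np.nanmedian(P[v-2:v+3,u-2:u+3].reshape(-1,3),0).round())
g=bar-80*d
t_=T(S(psi,0)); print("grip",g)
movep([*g,60],t_)
hit=movel([*g,3],max_speed=90,guard=12); print("hit",hit,read_state()["eef_pos"],read_state()["ft_force"])
clamp(); st=read_state(); print(st["finger_gap"],st["eef_pos"],st["time"])
gs=np.array([*( (np.array(st["eef_pos"])[:2]-bar)@np.array([d,n]).T ),st["eef_pos"][2]]); print("TCP in spoon",gs)
np.savez("spoon.npz",g=gs,psi=psi,bar=bar)
movel([*st["eef_pos"][:2],250],max_speed=200)
st=read_state(); print(st["finger_gap"],st["ft_force"],st["torque"],st["time"]); snap("wrist","w2")
E
```

```text
psi 0.1302942 bar [609.40456667 -13.72837078] tail [431.01768182 -37.1035762 ] bar from tail 179.91187491909037 nan 18.351061225743194
[ 523. -239.   43.]
[ 540. -285.   42.]
[ 501. -320.   42.]
[ 467. -243.   43.]
[ 447. -297.   42.]
grip [530.08267488 -24.12243949]
hit False [530.36469084 -24.10959417   3.36067826] [ 0.46205404 -0.07661479 -0.12788267]
12.371780397034842 [530.14798187 -24.14051721   3.30398549] 4.4917
TCP in spoon [-7.99375880e+01 -2.64096831e-02  3.30398549e+00]
12.392206039005517 [-0.00862702  0.57154469 -0.11725382] [-0.03037152  0.00539424  0.01281771] 5.875
```

View pics/w2.png

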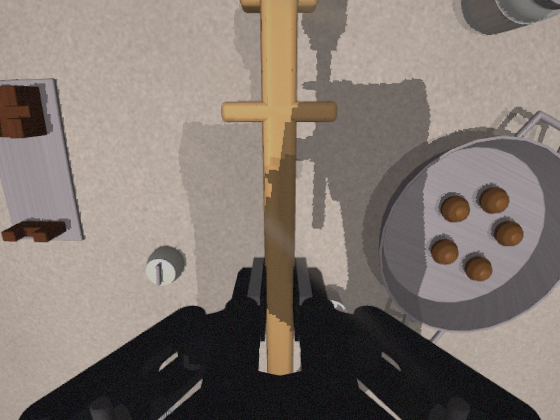

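The spoon is held straight, with the bar at (279,111), and the pan is clear at right. I'll check for sag, then run the star-shaped stir at 50° tilt.

```bash
python3 - <<'E'
from h import *
D=np.load("spoon.npz"); g=D["g"]
P=np.load("pics/w2.npy")
for v in (60,90,111,150,200): print(P[v,272:286].mean(0).round(1))
psi=np.radians(-13); Sp=S(psi,np.radians(50)); f=np.array([np.cos(psi),np.sin(psi)]); l=np.array([-f[1],f[0]]); C=np.array([490,-278])
def tp(a,b,z): return pose([*(C+a*f+b*l),z],Sp,g)
movep(*tp(12,0,150)); print("above",read_state()["time"],read_state()["ft_force"])
print(movel(tp(12,0,21)[0],max_speed=150,guard=15)); b0=read_state()["ft_force"]
for a,b in [(58,2),(14,0),(14,43),(14,-40),(14,0),(-38,0),(-37,32),(-37,-36),(0,0)]:
    h=movel(tp(a,b,21)[0],max_speed=90,guard=20); print(a,b,h,np.round(np.array(read_state()["ft_force"])-b0,1))
print(read_state()["time"],read_state()["finger_gap"])
snap("top","top1"); snap("wrist","w3"); snap("scene","sc1")
a=cv2.imread("pics/top1.png")[160:340,330:500]; b=cv2.imread("pics/sc1.png")[80:220,110:280]
cv2.imwrite("pics/st.png",np.hstack([cv2.resize(x,(400,420),interpolation=3) for x in (a,b)]))
E
```

```text
[627.5 -12.7 263.9]
[616.9 -14.  264.1]
[609.1 -15.1 264. ]
[594. -17. 264.]
[573.1 -19.7 264.3]
above 6.975 [ 0.22868448  0.6262599  -1.63096194]
False
58 2 False [-1.4 -0.7 -0.6]
14 0 False [-1.3  0.3  0.2]
14 43 False [ 0.7 -0.9  3.8]
14 -40 False [-0.5 -1.9  0.1]
14 0 False [-0.9 -0.2 -0.1]
-38 0 False [ 0.4 -0.5  2.4]
-37 32 False [-1.4 -0.7  1.2]
-37 -36 False [-1.   0.6  0.5]
0 0 False [-1.1  0.2  1. ]
14.4417 12.291891067760794
```

View pics/st.png

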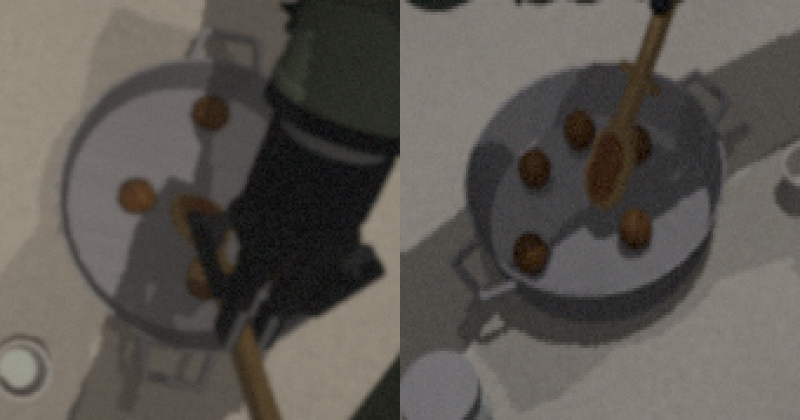

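Left (top): nuts at (210,112), (137,195) and (207,280), the rest hidden by the arm. Right (scene): all five in the pan, at crop positions (580,130), (535,168), (530,253), (636,229) and (643,145).

```bash
python3 - <<'E'
from h import *
O=[(537,-286),(520,-240),(498,-320),(463,-244),(444,-298)]
def near(p): 
    d=[np.hypot(p[0]-a,p[1]-b) for a,b in O]; return np.round(d).astype(int)
P0=np.load("pics/scene0.npy");P1=np.load("pics/sc1.npy")
# start, same camera
for u,v in [(176,140),(197,131),(211,144),(177,157),(198,160)]: print("start",np.nanmedian(P0[v-1:v+2,u-1:u+2].reshape(-1,3),0).round())
for u,v in [(580,130),(535,168),(530,253),(636,229),(644,146)]:
    x=round(110+(u-400)/2.353); y=round(80+v/3); p=np.nanmedian(P1[y-1:y+2,x-1:x+2].reshape(-1,3),0); print((x,y),p.round(),near(p))
P=np.load("pics/top1.npy")
for u,v in [(210,112),(137,195),(207,280)]:
    x=round(330+u/2.353); y=round(160+v/2.333); p=np.nanmedian(P[y-1:y+2,x-1:x+2].reshape(-1,3),0); print("top",p.round(),near(p))
E
```

```text
start [ 501. -321.   41.]
start [ 449. -296.   40.]
start [ 469. -243.   41.]
start [ 545. -284.   40.]
start [ 527. -238.   41.]
(186, 123) [ 441. -336.   39.] [108 124  59  94  38]
(167, 136) [ 502. -347.   41.] [ 71 109  27 110  76]
(165, 164) [ 578. -294.   43.] [ 41  79  84 125 134]
(210, 156) [ 504. -219.   42.] [ 74  26 101  48  99]
(214, 129) [ 418. -269.   36.] [120 106  95  52  39]
top [ 568. -295.   44.] [ 32  73  74 117 124]
top [ 493. -223.   46.] [77 32 97 37 90]
top [ 417. -219.  217.] [138 105 130  53  84]
```

All five nuts are now at least 26 mm from every original nut position, whichever nut is which, and all are in the pan. Next I lift out, level the spoon beside the rest and take a wrist look at the fork.

```bash
python3 - <<'E'
from h import *
D=np.load("spoon.npz"); g=D["g"]
p=np.array(read_state()["eef_pos"]); movel([p[0],p[1],p[2]+150],max_speed=200)
movep([490,-100,280],T(S(0.1,0)))
movep([455,205,250],T(S(0.1,0))); print(read_state()["time"],read_state()["finger_gap"],read_state()["eef_pos"])
snap("wrist","w4"); snap("top","top2")
E
```

```text
17.5583 12.836180119935227 [455.69430207 203.60466785 249.80419532]
```

View pics/w4.png

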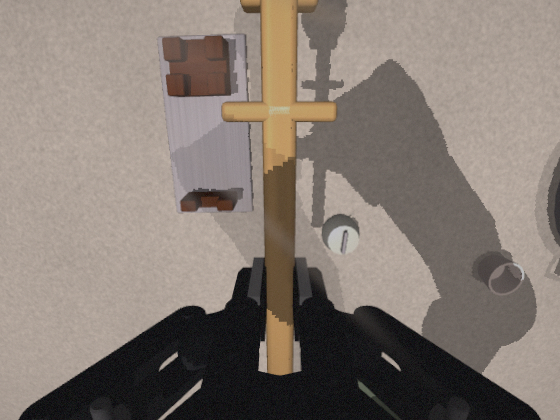

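The spoon still sits in the grip as picked. The rest is fully visible, with the fork at about (200,66), its gap near row 66, and the tail cradle at (208,201). I'll make a rest-frame height profile from the depth.

```bash
python3 - <<'E'
from h import *
P=np.load("pics/w4.npy"); im=cv2.imread("pics/w4.png")
A=P[30:222,150:258].reshape(-1,3)
ch=A[(A[:,2]>41)&(A[:,2]<55)]; print(len(ch),np.median(ch[:,2]))
r=cv2.minAreaRect(ch[:,:2].astype(np.float32)); print(r)
tr=A[(A[:,2]>3.5)&(A[:,2]<10)]; print("tray",np.median(tr[:,2]),cv2.minAreaRect(tr[:,:2].astype(np.float32)))
fl=A[(A[:,2]>24)&(A[:,2]<36)]; print("floor",np.median(fl[:,2]))
a=min((r[2],r[2]-90),key=abs); yaw=np.radians(a); d=np.array([np.cos(yaw),np.sin(yaw)]); n=np.array([-d[1],d[0]])
c=np.array(r[0]); s=(ch[:,:2]-c)@d; t=(ch[:,:2]-c)@n
print("s hist"); h,e=np.histogram(s,bins=np.arange(-100,100,3)); print([(int(x),int(k)) for x,k in zip(e,h) if k])
h,e=np.histogram(t,bins=np.arange(-45,45,3)); print([(int(x),int(k)) for x,k in zip(e,h) if k])
for lo,hi in ((-100,0),(0,100)):
  for sg in (-1,1):
    k=(s>lo)&(s<hi)&(t*sg>0); print(lo,sg,ch[k][:,:2].mean(0).round(1),np.percentile(s[k],[1,99]).round(1),np.percentile(t[k],[1,99]).round(1))
cv2.imwrite("pics/rest2.png",cv2.resize(im[28:222,150:258],None,fx=3,fy=3,interpolation=3))
E
```

```text
2089 46.32175256813326
((504.19439697265625, 293.34490966796875), (185.4187774658203, 62.41450500488281), 6.474961757659912)
tray 6.521782766346689 ((501.6005859375, 292.8270263671875), (211.47154235839844, 105.34492492675781), 7.4522318840026855)
floor 30.523417236316106
s hist
[(-94, 41), (-91, 84), (-88, 80), (-85, 86), (-82, 106), (-79, 8), (35, 68), (38, 108), (41, 108), (44, 112), (47, 110), (50, 116), (53, 117), (56, 62), (68, 9), (71, 126), (74, 124), (77, 115), (80, 123), (83, 124), (86, 126), (89, 119), (92, 17)]
[(-33, 66), (-30, 169), (-27, 169), (-24, 154), (-21, 164), (-18, 159), (-15, 145), (-12, 9), (9, 1), (12, 208), (15, 166), (18, 164), (21, 164), (24, 160), (27, 151), (30, 40)]
-100 -1 [422.1 261.8] [-91.9 -79. ] [-31.1 -12.5]
-100 1 [417.1 304.6] [-92.6 -78.9] [12.4 31. ]
0 -1 [571.4 279.2] [36.3 92. ] [-30.8 -12. ]
0 1 [566.4 321.4] [36.5 92. ] [12.3 30.6]
```

View pics/rest2.png

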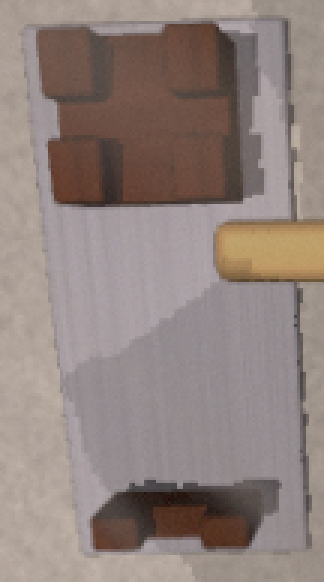

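The cheek edges put the fork gap at s = 57.6–70.8 mm, centred at 64.2 from my rect centre, so the gap is at about (568.0, 300.6) with yaw 0.113. I'll check the spoon pose in the grip, then lower with a guard.

```bash
python3 - <<'E'
from h import *
D=np.load("spoon.npz"); g=D["g"].copy(); yaw=0.1135; gap=np.array([568.0,300.6])
# spoon in tool frame, before/after the stir
def spoon(f,pos,Rm):
    P=np.load(f); A=(P[40:160,215:345].reshape(-1,3)-pos)@Rm; k=(A[:,2]<-9)&(A[:,2]>-20)&(abs(A[:,0])<30); A=A[k]
    b=A[(abs(A[:,0])>10)&(abs(A[:,0])<22)]; b=b[abs(b[:,1]-np.median(b[:,1]))<7]
    h=A[abs(A[:,0])<5]; return "bar y,z",b.mean(0).round(2),"slope z/y",np.polyfit(h[:,1],h[:,2],1).round(4),"yaw",np.polyfit(h[:,1],h[:,0],1).round(4)
st=read_state(); print(spoon("pics/w4.npy",np.array([455.694,203.605,249.804]),T(S(.1,0))), "now",np.round(st["eef_pos"],1))
print(spoon("pics/w2.npy",np.array([530.15,-24.14,250]),T(S(float(D["psi"]),0))))
Sp=S(yaw,0)
p,t=pose([*gap,100],Sp,g,(0,0,0)); movep(p,t); wait(.3)
e=np.array(read_state()["eef_pos"]); print("err",e-p, read_state()["time"]); 
print(np.abs(np.array(read_state()["tool_rot"])-t).max())
E
```

```text
('bar y,z', array([  0.87, -79.84, -14.68]), 'slope z/y', array([-2.80000e-03, -1.50813e+01]), 'yaw', array([0.0017, 0.1668])) now [455.7 203.6 250. ]
('bar y,z', array([  0.77, -79.34, -13.69]), 'slope z/y', array([-3.90000e-03, -1.42389e+01]), 'yaw', array([-0.0003,  0.0137]))
err [ 0.6229621  -0.35508916  1.16314898] 18.6833
0.0016998600940300267
```

No slip: the bar is within 0.5 mm and the tilt within 0.003 rad. Lowering.

```bash
python3 - <<'E'
from h import *
g=np.load("spoon.npz")["g"]; Sp=S(.1135,0)
q=lambda z: pose([568.0,300.6,z],Sp,g,(0,0,0))[0]
h=movel(q(55),max_speed=120,guard=15); f0=np.array(read_state()["ft_force"])
h=movel(q(29),max_speed=40,guard=8); wait(.3)
st=read_state(); print(h,np.round(st["eef_pos"],1),"want",np.round(q(30),1),np.round(np.array(st["ft_force"])-f0,1),st["finger_gap"],st["time"])
snap("wrist","w5")
E
```

```text
True [488.3 291.3  33.3] want [488.6 291.5  33.3] [-2.1 -3.  10.6] 12.605223166270385 20.1167
```

It stopped at exactly the cradle-floor height. Release, rise, and check from above.

```bash
python3 - <<'E'
from h import *
open_gripper(); p=np.array(read_state()["eef_pos"]); movel([p[0],p[1],p[2]+90],max_speed=100)
movep([440,200,260],T(S(.1,0))); wait(.3); snap("wrist","w6"); snap("top","top3"); print(read_state()["time"],read_state()["ft_force"])
P=np.load("pics/w6.npy"); A=P.reshape(-1,3)
d=np.array([np.cos(.1135),np.sin(.1135)]); n=np.array([-d[1],d[0]])
s=(A[:,:2]-[568,300.6])@d; t=(A[:,:2]-[568,300.6])@n
for lo,hi in ((-60,-30),(-28,-6),(-3,3),(6,28),(65,90)):
    k=(s>lo)&(s<hi)&(abs(t)<5); print(lo,hi,k.sum(),np.nanmedian(A[k,2]).round(1))
k=(abs(t)<22)&(abs(t)>13)&(abs(s)<30)&(A[:,2]>47); print("bar",s[k].mean() if k.any() else None)
k=(s>-70)&(s<-30)&(abs(t)<12)&(A[:,2]>40); print("handle yaw",np.polyfit(s[k],t[k],1))
a=cv2.imread("pics/w6.png"); b=cv2.imread("pics/top3.png")[160:340,330:500]
cv2.imwrite("pics/fin.png",np.hstack([cv2.resize(a,(480,360)),cv2.resize(b,(320,360))]))
E
```

```text
23.0417 [ 0.12362739 -0.66045977 -0.17421267]
-60 -30 283 48.3
-28 -6 201 48.4
-3 3 60 48.4
6 28 215 48.5
65 90 0 nan
bar -0.25318546559892424
handle yaw [ 1.58168316e-03 -2.95744765e+00]
  return np.nanmean(a, axis, out=out, keepdims=keepdims)
```

View pics/fin.png

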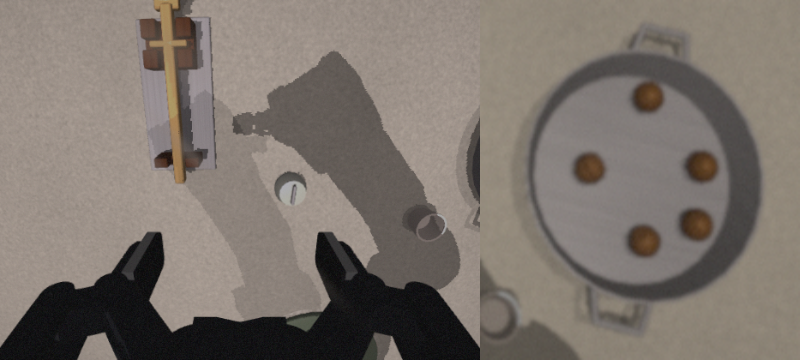

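Left: the bar is in the cross gap and the spoon lies level, at 48.3–48.5 mm top height along the handle against 48 expected. Right: all five nuts are in the pan, and the arm is clear.

```bash
python3 -c "
from workcell import *
finish_job(); print(read_state()['time'])"
```

```text
the job is handed in; nothing more can be done
the job is handed in; nothing more can be done
```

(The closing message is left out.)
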